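Fit the spare knob on the gas hob and keep the igniter sparking

TASK

Fold both long flaps of the spare-parts carton back past upright, take out the new knob and turn it so that the flat in its bore matches the flat of the hob's bare D-shaped spindle. Push it fully home there and press it right in against the valve spring (the gas is off; pressed in, the igniter sparks while I check the electrodes): finish while still holding the knob pressed in, and leave the rest of the things on the counter where they are.

Things in the scene. Friction and masses are not known exactly. Their poses are not given: they have to be found in the camera images.
- carton: Cardboard spare-parts carton, fixed: 128 mm along its x, 208 mm along its y, rim 50 mm above its origin (centre of its underside, on the counter), walls and floor 4 mm. A card divider 24 mm high at y = 0 makes two compartments: the spare knob lies in one, a burner cap in the other (either way round). The short end flaps already hang down outside its y ends.
- flap_near (a joint): Angle of the carton's long flap on its -x side (robot's side), rad: 0 flat over the opening, 1.57 upright, 2.6 folded right back outward (stop). A card 62 mm deep from its crease, 202 mm long, 3.5 mm thick; it starts sprung up 0.75 to 1.1 rad, so there is a gap between the two flaps' free edges. Its crease is stiff (0.02 N m): it stays where it is pushed.
- flap_far (a joint): The same for the long flap on the carton's +x side, mirrored: grows as it opens outward to +x.
- flap_near_hinge (a point): Middle of the near flap's crease, on the carton's rim (carton frame x = -64, z = 50 mm); the crease runs along the carton's y.
- flap_far_hinge (a point): Middle of the far flap's crease, on the carton's rim (carton frame x = +64, z = 50 mm).
- knob: Loose spare knob, black plastic, 60 g, upright; origin: centre of its underside, z up. Skirt 50 mm across, 8 mm high; on it a bar grip 46 mm long (its x), 20 mm wide (its y), 8 to 30 mm up: pinch there. White pointer line along the bar's top on its +x half. Blind D bore in the underside, on the axis, 16 mm deep, radius 6.7 mm, its flat on the +x (pointer) side 2.2 mm from the axis.
- knob_seat (a point): Centre of the roof of the knob's bore, 16 mm above the knob's underside; axes as the knob's. Meets spindle_tip when the knob is fully home.
- spindle_tip (a point): End of the bare brass spindle, on its axis, z up, 23 mm above the hob's plate when not pressed. Spindle 12 mm across, D-shaped for its last 18 mm, the flat on this point's +x side 1.5 mm from the axis, last 2 mm chamfered 1.2 mm. It does not turn; the flat's angle differs each time. 0.7 mm play in the bore. Knob home: its underside is 7 mm above the plate, 2 mm when fully pressed.
- spindle (a joint): How far the spindle is pressed in, m: 0 released, 0.005 fully in (stop). A spring pushes it back out with about 5 N at 0 and 8 N fully in; it comes out again when let go.
- hob: Stainless two-burner table-top gas hob, fixed: 520 mm along its x, 300 mm along its y, plate top 80 mm above its origin (centre of its underside). Cast-iron pan supports stand on it, up to 120 mm above the counter, from 135 mm behind its front (-x) edge. Two valves in a row 55 mm from the front edge, 55 mm left and right of the middle: one has its knob on, one is bare (either way round).
- valve_fitted: The other valve of the hob with the same black knob already on it (fixed, leave alone): origin on its axis at the hob's plate, knob up to 37 mm above the plate.
- burner_cap: Bystander: spare black burner cap, a 54 mm disc 11 mm high, in the other compartment of the carton.
- screwdriver: Bystander: screwdriver 200 mm long lying on the counter between robot and hob.
- palette_knife: Bystander: palette knife 240 mm long lying on the counter between robot and carton.
- cup_a: Bystander: lidded dessert cup, 73 mm across, 64 mm high, beyond the carton.
- cup_b: Bystander: another lidded dessert cup of the same size.
- sugar_jar: Bystander: glass jar 84 mm across, 130 mm high, right of the hob.
- cake: Bystander: round cake on a gold board 190 mm across, 80 mm high, left of the carton.

How it is judged:
By the outcome, as a careful person would: the job done as asked, in the order asked, and still so for the second after the job is handed in, while the arm keeps its last pose, push and grip.
It also fails if it takes over 62 s, if anything falls off the work surface, if the arm or the gripper's body presses on something with over 40 N, if the wrist force passes 120 N, or if a joint passes its speed limit or range.

ROBOT

A 6-joint arm with a two-finger parallel gripper is mounted at the origin on the work surface. World frame = base frame: x ahead of the robot, y to its left, z up, the work surface at z = 0. Lengths are in m, angles in degrees, forces in N, time in s.
With the tool pointing down it reaches from about 0.25 to 0.725 m from the base axis. Payload 9.7 kg.
Tool frame: the origin (TCP) lies midway between the tips of the shut fingers; the grasp point (between the pads) lies 19 mm behind it; z points along the fingers, y is the line along which they close (so a half turn about z gives the same grasp; the last joint's range is limited). The gripper opens to 85 mm and grips with 20 to 120 N. Pads are 22 mm wide; open, the fingers measure 114 mm over their backs; the gripper's body (76 mm by 85 mm) begins 54 mm behind the grasp point. The pads swing forward as they close: fully open they stand 13 mm farther back than shut.
Start: joints at [-67.38, 4.979, 10.078, 95.1, 0, 90], TCP at [0.212, -0.508, 0.231] pointing down, gripper open.
Joint ranges: [-179.16, 179.16], [-48.56, 103.87], [-65.8, 70.77], [-126.05, 130.52], [-82.76, 87.17], [-180, 180]. Speed limits (degrees/s): [127.2, 127.2, 147.25, 180, 180, 180].

INTERFACE

Orientations are given as [roll, pitch, yaw] about the fixed x, y, z axes, in that order (R = Rz(yaw) Ry(pitch) Rx(roll)).
In Python, from workcell import * gives the robot as it stands.
- The arm moves only by the tool servo_tool, never from a script. Its argument "moves" is a list of rows, each a list of 4 numbers: the shift along the world's x, y, z in parts of the range, where 1.0 means 800 mm, then the turn about the world's z in a scale on which 1.0 is 180 degrees. A call has 1 to 20 rows; each row is the pose to reach, as a shift and turn from the pose commanded when the call began; what a row does not reach only later rows make up. A row lasts 1/12 s, in which the tool goes at most 41.7 mm and 7.16 degrees, less where a joint would pass 70% of its speed; a pose out of reach is approached as far as the arm can. A shift or turn number past 1, either way, is cut back to 1. A call with a gripper value outside its range is refused whole. "claw" is the closure, from 0 (fully open) to 1 (shut), set as the call begins (left out, the last holds). The fingers move at their own pace and stop on an object; "force" is the grip in N (left out, the last holds). Time passes only in rows, so rows that repeat a pose let the fingers close. It gives the time, the measured TCP pose, the force, the opening and the grip force at its end, in the units of the state.
- get_obs(): the state, without advancing time (a new reading comes with each control period).
- camera(name): name is "scene" or "top"; returns the picture (400x640x3 uint8, red, green, blue); there is no depth.
- get_calibration(name): a dict with "fx", "fy", "cx", "cy" (pixels), "k1" (the pictures are not rectified: a ray, as slopes to the right and down, at radius r is drawn at 1 + k1 r^2 times it, then the intrinsics apply), "rvec" (rotation vector, rad) and "tvec" (3), from world to camera coordinates, as OpenCV has them. Camera axes: x right, y down, z forward; pixel columns grow to the right and rows downward; lengths in m; the calibration is good to about 2 mm. A picture is of the moment at which its call begins. get_calibration takes no time and is no camera call.
- job_done(): hands the job in; it is judged then, once.
The state is a dict: "time": time; "q": joint angles; "qd": joint speeds; "joint_efforts": joint torques, N m; "ee_pos": TCP position; "tcp_rot": TCP orientation; "wrist_force": force on the tool from outside, world axes, zero at the start; "torque": the same for the moment, N m; "opening": finger opening in m; "grasp_force": force on a finger pad.
Only numpy, scipy, OpenCV 4.12 (cv2) and the standard library are available. Lean on these libraries where they do the work, as an engineer would, in place of code of your own. Each camera call takes 0.05 s, during which the arm holds its last target. There are 200 camera calls.

## Working session

There is one attempt and no reset: what is moved stays moved. The work goes in short steps, Python scripts to look and compute and a tool call to move; the robot and the scene stay as the last step left them, time stands still between calls to the robot, and variables do not carry over. Pictures are saved under pics/ and viewed, at most 10 in all, crops included, and the job is handed in when it is done.

Besides the shell and the picture viewer there is one more tool, called after "Call:" in YAML: its name, and indented under it one key for each argument. servo_tool: Moves the arm, as the interface text tells. Its arguments: {"type":"object","properties":{"moves":{"type":"array","items":{"type":"array","items":{"type":"number"}}},"claw":{"type":"number"},"force":{"type":"number"}},"required":["moves"]}

```bash
mkdir -p pics; ls; cat > h.py <<'E'
from workcell import *
import numpy as np, cv2
def cal(n):
    c=get_calibration(n); R=cv2.Rodrigues(np.array(c["rvec"],float))[0]; return c,R,np.array(c["tvec"],float).ravel()
def proj(n,P):
    c,R,t=cal(n); p=(R@np.atleast_2d(P).T).T+t; s=p[:,:2]/p[:,2:]; r2=(s**2).sum(1,keepdims=True); s=s*(1+c["k1"]*r2)
    return s*[c["fx"],c["fy"]]+[c["cx"],c["cy"]]
def ray(n,uv):
    c,R,t=cal(n); d=(np.atleast_2d(np.array(uv,float))-[c["cx"],c["cy"]])/[c["fx"],c["fy"]]; s=d.copy()
    for _ in range(20): s=d/(1+c["k1"]*(s**2).sum(1,keepdims=True))
    return -R.T@t, np.c_[s,np.ones(len(s))]@R
def onz(n,uv,z):
    o,d=ray(n,uv); return o+d*((z-o[2])/d[:,2])[:,None]
def tri(uv1,uv2):
    o1,d1=ray("top",uv1); o2,d2=ray("scene",uv2); d1=d1[0];d2=d2[0]
    a=np.linalg.lstsq(np.c_[d1,-d2],o2-o1,rcond=None)[0]; p=o1+a[0]*d1; q=o2+a[1]*d2
    return (p+q)/2, np.linalg.norm(p-q)
def snap(n,f):
    im=camera(n)[:,:,::-1].copy(); cv2.imwrite("pics/"+f,im); return im
E
python3 - <<'E'
from h import *
for n in("top","scene"):
    im=snap(n,n+"0.png"); cv2.imwrite("pics/%s0b.png"%n,cv2.resize(im,(800,500)))
    c,R,t=cal(n);print(n,-R.T@t,R[2],c["fx"],c["cx"],c["cy"],c["k1"])
print(get_obs())
E
```

```text
pics
top [0.39745283 0.01745992 1.23568627] [ 0.15272516 -0.00512354 -0.98825542] 362.9454154661891 321.36938153353674 202.95807632449947 -0.07111410860470095
scene [ 1.08771365 -0.91073865  0.80505284] [-0.40883744  0.73112817 -0.54617172] 435.33025171932405 311.2411644312148 201.1291089188485 0.03945338307998319
{'time': 0.1, 'q': array([-6.73800198e+01,  5.00838708e+00,  1.00397753e+01,  9.50999999e+01,
        1.37197500e-03,  8.99990749e+01]), 'qd': array([ 0.0183466 , -0.10897037,  0.02936382,  0.09426794,  0.018098  ,
        0.03605421]), 'joint_efforts': array([ 7.48447255e-04, -5.21562624e+01,  4.65651977e+01,  1.59188843e-02,
       -4.76190871e-05,  1.09718928e-05]), 'ee_pos': array([ 0.21146741, -0.50750117,  0.23065676]), 'tcp_rot': array([-1.79931388e+02, -1.37308189e-03,  2.26209037e+01]), 'wrist_force': array([ 0.02588524,  1.19432021, -0.48968877]), 'torque': array([-0.02244437,  0.04213198,  0.03663981]), 'grasp_force': 0.0, 'opening': 0.08536230676124096}
```

View pics/top0b.png

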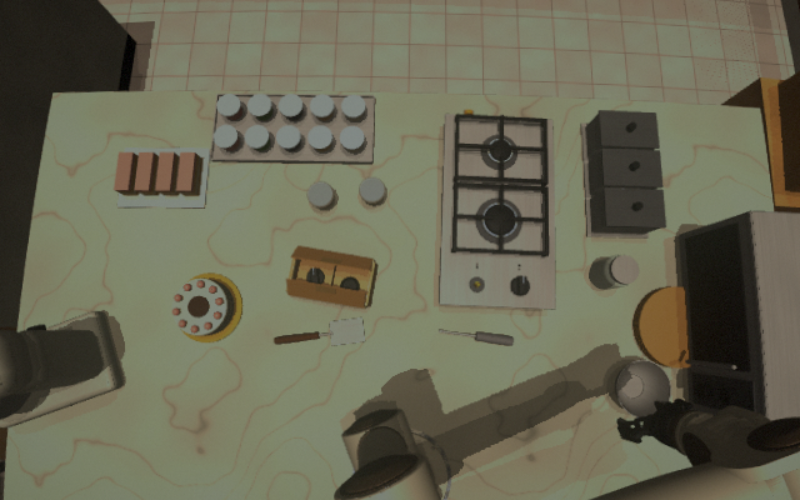

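View pics/scene0b.png

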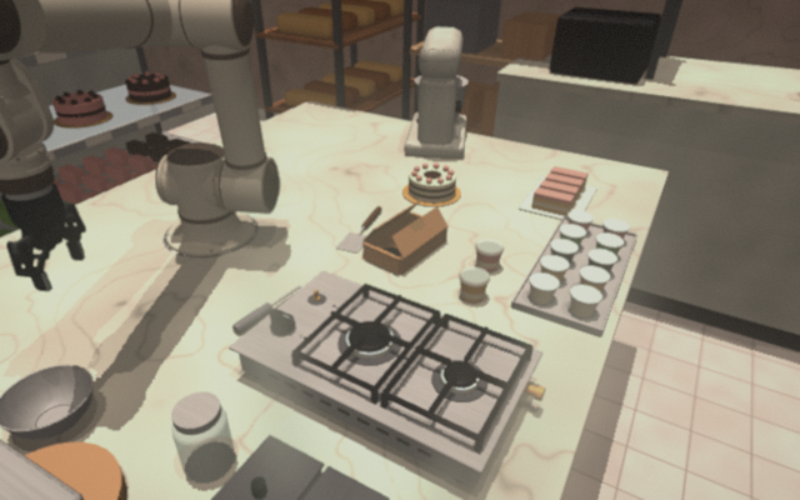

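The top view shows the carton at about (332,277) of the 800-px picture, the bare brass spindle near (477,284) and the fitted knob near (520,286). I'll zoom in next.

```bash
python3 - <<'E'
from h import *
im=cv2.imread("pics/top0.png")
a=cv2.resize(im[190:255,220:310],(800,578),interpolation=cv2.INTER_CUBIC)
b=cv2.resize(im[205:245,365:430],(800,492),interpolation=cv2.INTER_CUBIC)
cv2.imwrite("pics/a.png",np.clip(a*1.8,0,255).astype('uint8'));cv2.imwrite("pics/b.png",np.clip(b*1.3,0,255).astype('uint8'))
print(onz("top",[[332*.8,277*.8]],.05),onz("top",[[477*.8,284*.8]],.103),onz("top",[[520*.8,286*.8]],.117))
E
```

```text
[[0.51494689 0.19306587 0.05      ]] [[ 0.49954296 -0.17884712  0.103     ]] [[ 0.49528154 -0.28398397  0.117     ]]
```

View pics/a.png

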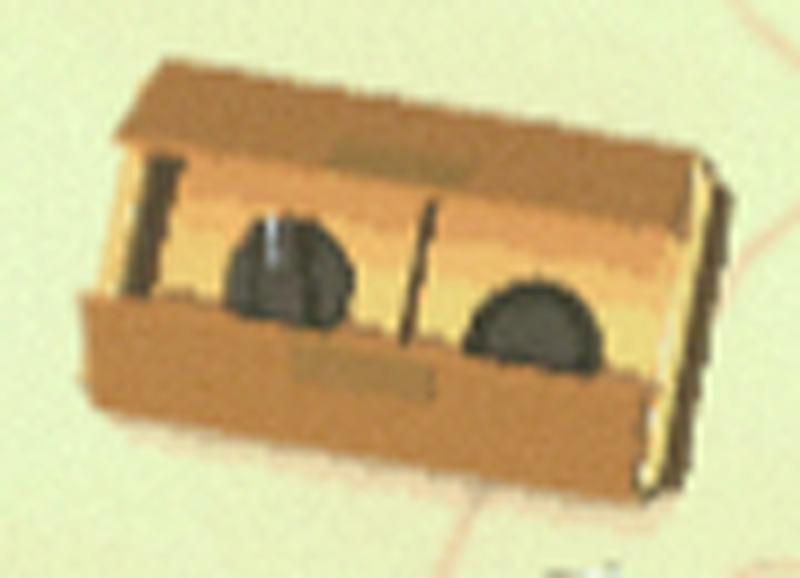

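View pics/b.png

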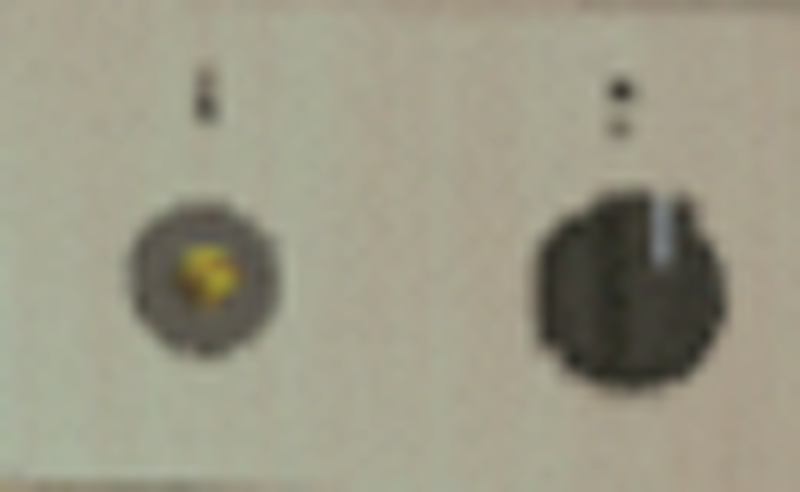

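Top crops: the knob lies in the left (+y) compartment, centred near (288,275) of the crop, and its pointer is up, toward about +x. The cap is on the right. The flap creases run (100,410)-(645,500) near and (165,60)-(705,150) far. The spindle shows as a small yellow patch on a grey escutcheon, so I'll average frames and measure it.

```bash
python3 - <<'E'
from h import *
S=800/90
f=lambda x,y:[220+x/S-.5+.5/S,190+y/S-.5+.5/S]
for nm,pts,z in(("nearcrease",[(100,410),(645,500)],.05),("farcrease",[(165,60),(705,150)],.05),("nearfree",[(85,295),(650,380)],.098),("farfree",[(120,135),(690,235)],.098),("knob",[(288,275)],.034),("pointer",[(272,215),(274,265)],.034)):
    P=onz("top",[f(*p) for p in pts],z);print(nm,P.round(4).tolist(),np.degrees(np.arctan2(*(P[0]-P[-1])[[1,0]])).round(1))
T=np.mean([camera("top").astype(float) for _ in range(8)],0);C=np.mean([camera("scene").astype(float) for _ in range(8)],0)
np.savez("avg.npz",T=T,C=C)
u,v=int(316*.8),int(295*.8)
print(T.shape)
t=T[210:245,370:430];c=C[v-20:v+20,u-32:u+36]
t=cv2.resize(t,(600,350),interpolation=cv2.INTER_NEAREST);c=cv2.resize(c,(600,353),interpolation=cv2.INTER_NEAREST)
o=np.zeros((600,600,3)); o[:298]=cv2.resize(t,(600,298),interpolation=0);o[302:]=cv2.resize(c,(600,298),interpolation=0)
cv2.imwrite("pics/c.png",np.clip(o[:,:,::-1]*1.3,0,255).astype('uint8'))
E
```

```text
nearcrease [[0.4662, 0.3052, 0.05], [0.4379, 0.1035, 0.05]] 82.0
farcrease [[0.5972, 0.2882, 0.05], [0.5675, 0.0853, 0.05]] 81.7
nearfree [[0.504, 0.3012, 0.098], [0.4783, 0.0996, 0.098]] 82.7
farfree [[0.5616, 0.2919, 0.098], [0.5301, 0.087, 0.098]] 81.2
knob [[0.5192, 0.2411, 0.034]] 0.0
pointer [[0.5417, 0.2482, 0.034], [0.5229, 0.2466, 0.034]] 5.1
(400, 640, 3)
```

View pics/c.png

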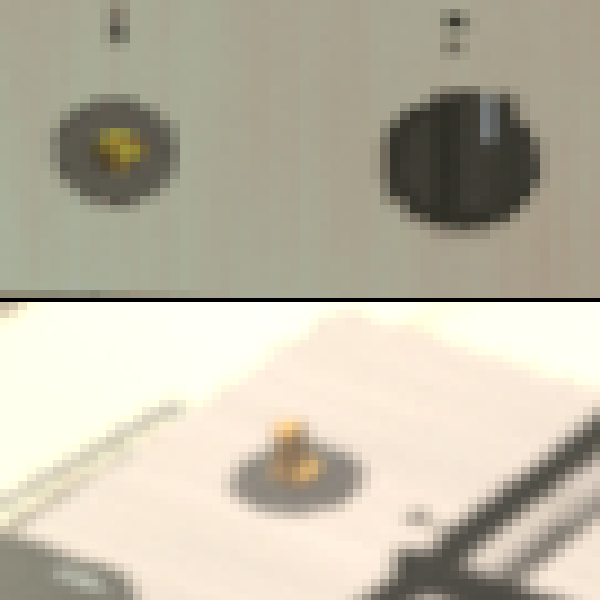

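```bash
python3 - <<'E'
from h import *
d=np.load("avg.npz");T,C=d["T"],d["C"]
for n,I,(u0,u1,v0,v1) in(("top",T,(373,391,217,233)),("scene",C,(242,266,222,248))):
    p=I[v0:v1,u0:u1]; sat=p.max(2)-p.min(2); lum=p.mean(2)
    np.set_printoptions(linewidth=200)
    print(n,u0,v0);print((p[:,:,0]-p[:,:,2]).astype(int)); print(lum.astype(int))
E
```

```text
top 373 217
[[17 16 15 17 14 14 13 15 17 15 14 14 15 16 14 13 13 14]
 [17 16 15 16 14 14 14 15 17 15 15 14 14 15 14 14 13 14]
 [16 15 16 17 14 14 13 16 16 14 15 14 15 16 14 14 14 14]
 [17 15 16 17 14 13 14 15 15 15 15 14 15 16 15 14 13 14]
 [17 16 15 16 14 14 12 13 13 11 13 14 15 16 14 14 14 14]
 [17 16 16 16 12 11 11 11 10 11 10 11 14 17 14 13 15 14]
 [17 16 15 14 11 10 11 11 11 11 10  9 12 15 14 14 15 15]
 [17 16 14 11 10 10 11 11 10 11  9  9 10 11 12 13 15 15]
 [17 15 13 10 11 11 16 39 59 52 26 10  9 10 11 14 14 15]
 [17 15 11 11 10 10 22 58 77 70 51 21 10 10 12 14 15 14]
 [17 15 12 10 10 12 27 50 65 76 71 36 10  9 10 13 15 15]
 [16 15 12 10 11 11 19 34 50 68 51 22 10  9 11 13 14 15]
 [16 16 13  9 11 10 11 22 38 43 18 11 10 10 12 13 15 15]
 [16 15 14 11 11 11 11 12 20 20 10 11 10 10 12 13 14 15]
 [16 15 15 13 13 10  9 10  9 10 10 10 11 13 13 13 15 15]
 [16 15 15 14 12 12 10  9 10 11 11 10 12 15 14 13 14 15]]
[[123 123 124 123 125 125 125 124 123 124 125 125 124 123 125 125 126 125]
 [123 124 124 124 124 125 126 124 124 124 124 125 125 124 125 125 125 125]
 [123 124 124 123 125 125
[... 4865 characters left out ...]
1 180]
 [183 182 181 170 143 116 107 104 103 104 102 100 102 102 102 103 104 123 153 176 182 182 182 181]
 [182 183 183 179 166 142 122 109 107 107 105 104 106 107 108 112 125 151 172 180 180 181 181 182]
 [180 181 182 183 180 170 155 137 129 126 120 119 123 130 139 146 158 174 181 181 180 180 180 178]
 [179 180 180 181 182 181 177 171 163 158 153 151 155 165 173 176 178 181 182 181 182 182 180 171]
 [179 179 180 179 179 181 182 182 181 180 179 178 178 180 181 182 182 181 182 181 182 182 181 170]
 [179 179 179 179 180 180 180 181 182 183 183 184 185 184 183 182 182 181 181 181 182 183 182 180]
 [177 178 179 179 179 179 179 179 180 182 182 183 183 185 185 183 182 182 181 181 180 181 181 180]]
```

```bash
python3 - <<'E'
from h import *
d=np.load("avg.npz");T,C=d["T"],d["C"]
def cen(w,u0,v0):
    v,u=np.mgrid[:w.shape[0],:w.shape[1]]; return np.array([(w*u).sum()/w.sum()+u0,(w*v).sum()/w.sum()+v0])
# escutcheon via soft darkness + yellow counted as inside
p=T[219:238,371:393];bg=124.5; L=p.mean(2); w=np.clip((bg-L-2)/57,0,1); w[4:14,6:14]=np.where(True,np.maximum(w[4:14,6:14],.0),0)
w2=w.copy(); w2[6:13,6:15]=1
eT=cen(w2,371,219)
p=C[230:247,242:264];L=p.mean(2); w=np.clip((179-L)/70,0,1)
w[:4]=0
m=(w>.5).astype('uint8'); 
ys,xs=np.nonzero(m); sel=(ys>=4); 
# scene escutcheon ellipse: project a circle from top estimate and compare
P0=onz("top",[eT],.081)[0]; print("esc top",eT,P0, "area mm r", np.sqrt(w2.sum()/np.pi))
r=np.sqrt(w2.sum()/np.pi)*np.linalg.norm((P0-ray("top",eT[None])[0])) /363
print("r",r)
print("proj scene centre",proj("scene",P0))
# scene row/col extents of escutcheon at its widest and bottom
for row in (237,238,239,240):
    Lr=C[row,240:266].mean(1); e=143; l=[i for i in range(25) if Lr[i]>e>=Lr[i+1]][0]; rr=[i for i in range(12,25) if Lr[i]<=e<Lr[i+1]][-1]
    print(row,240+l+(Lr[l]-e)/(Lr[l]-Lr[l+1]),240+rr+(e-Lr[rr])/(Lr[rr+1]-Lr[rr]))
th=np.linspace(0,2*np.pi,73)
q=proj("scene",P0+r*np.c_[np.cos(th),np.sin(th),0*th]);print("pred extents",q.min(0),q.max(0))
S=T[223:232,377:386]; S=S[:,:,0]-S[:,:,2]
# brights
yw=np.clip(T[:,:,0]-T[:,:,2]-11,0,None); 
allT=cen(yw[224:232,378:386],378,224);print("all yellow top",allT,yw[224:232,378:386].sum())
ws=np.clip(C[:,:,0]-C[:,:,2]-30,0,None)
tip=cen(np.clip(C[230:235,249:255,0]-C[230:235,249:255,2]-27,0,None),249,230)
sh=cen(np.clip(C[235:241,252:257,0]-C[235:241,252:257,2]-45,0,None),252,235)
print("tip",tip,"sh",sh)
for nm,z in(("tip",.103),("sh",.085)):
    A=P0.copy();A[2]=z; print(nm,"axis top",proj("top",A),"scene",proj("scene",A))
    for n,uv in(("scene",tip if nm=="tip" else sh),("top",np.array([382.25,227.2]) if nm=="tip" else np.array([381.,225.5]))):
        o=(onz(n,[uv],z)[0]-A)*1e3;print("  ",n,o.round(1),"deg",np.degrees(np.arctan2(o[1],o[0])).round())
# fitted knob, hob yaw
k=T[214:240,404:428].mean(2);w=np.clip((120-k)/70,0,1);e=cen(w,404,214);print("fitted",e,onz("top",[e],.1))
E
```

```text
esc top [381.02783841 227.29174099] [ 0.50119697 -0.18081976  0.081     ] area mm r 6.203366605462272
r 0.020099778148442108
proj scene centre [[252.95330011 238.84562612]]
237 246.92259083728277 260.1823444283647
238 246.34939759036143 260.518855656697
239 245.97794117647058 260.50187265917606
240 245.71052631578948 260.2844272844273
pred extents [245.38688625 234.27265318] [260.49354238 243.55345908]
all yellow top [381.5403794  226.87940379] 922.5
tip [252.01920732 232.4804878 ] sh [254.046875 238.05    ]
tip axis top [[382.22334391 226.68598482]] scene [[252.39923067 232.29346604]]
   scene [-0.4 -1.2 -0. ] deg -109.0
   top [-1.6 -0.1 -0. ] deg -177.0
sh axis top [[381.24187221 227.18329911]] scene [[252.85347984 237.66423653]]
   scene [ 3.7  0.2 -0. ] deg 3.0
   top [ 5.4  0.8 -0. ] deg 8.0
fitted [415.60906405 228.37045121] [[ 0.49810421 -0.28734053  0.1       ]]
```

```bash
python3 - <<'E'
from h import *
print(onz("top",[[256,156],[298,152]],.064),onz("top",[[278,264]],.0),onz("top",[[200,244]],.08))
S=800/90
print(onz("top",[[220+288/S,190+278/S]],.012))
E
```

```text
[[0.73259976 0.23282563 0.064     ]
 [0.74921808 0.09290543 0.064     ]] [[0.3775689  0.15283444 0.        ]] [[0.43561451 0.39549274 0.08      ]]
[[0.5188357  0.24358021 0.012     ]]
```

The rows are not in the units I measure in: shifts go in shares of 800 mm and turns go in shares of 180 degrees. I convert before sending: 70.3 cm is 0.8788, 67 cm is 0.8375, -0.53 rad is -0.1687.

Call:
servo_tool:
  moves:
    - [0.0375, 0.05, 0, -0.0318]
    - [0.0625, 0.1, 0, -0.0637]
    - [0.0875, 0.15, 0, -0.0955]
    - [0.1063, 0.2, 0, -0.1273]
    - [0.125, 0.25, 0, -0.1687]
    - [0.15, 0.3, 0, -0.1687]
    - [0.175, 0.35, 0, -0.1687]
    - [0.1938, 0.4, 0, -0.1687]
    - [0.2125, 0.45, 0, -0.1687]
    - [0.2375, 0.5, 0, -0.1687]
    - [0.2563, 0.55, 0, -0.1687]
    - [0.275, 0.6, 0, -0.1687]
    - [0.3, 0.65, 0, -0.1687]
    - [0.3188, 0.7, 0, -0.1687]
    - [0.3375, 0.75, 0, -0.1687]
    - [0.3563, 0.8, 0, -0.1687]
    - [0.3688, 0.8375, 0, -0.1687]
    - [0.3838, 0.8788, 0, -0.1687]
    - [0.3838, 0.8788, 0, -0.1687]
    - [0.3838, 0.8788, 0, -0.1687]
  claw: 1
  force: 40

```text
time: 2.57
ee_pos: [0.482, -0.0308, 0.2313]
tcp_rot: [-178.2, 0.1, -4.6]
wrist_force: [-0.6, -0.0, -0.1]
opening: -0.0003
grasp_force: 0.0
```

Scaled: 22.6 cm is 0.2825, 3.6 cm is 0.045, -0.06 rad is -0.0191.

Call:
servo_tool:
  moves:
    - [0.0188, 0.05, 0, -0.0191]
    - [0.0313, 0.1, 0, -0.0191]
    - [0.0375, 0.15, 0, -0.0191]
    - [0.0413, 0.2, 0, -0.0191]
    - [0.045, 0.2438, 0, -0.0191]
    - [0.045, 0.2825, 0, -0.0191]
    - [0.045, 0.2825, 0, -0.0191]
    - [0.045, 0.2825, 0, -0.0191]
    - [0.045, 0.2825, 0, -0.0191]
    - [0.045, 0.2825, 0, -0.0191]
    - [0.045, 0.2825, 0, -0.0191]
    - [0.045, 0.2825, 0, -0.0191]

```text
time: 3.57
ee_pos: [0.4995, -0.0232, 0.2315]
tcp_rot: [-176.4, 0.1, -4.6]
wrist_force: [-0.4, 0.4, -0.5]
opening: -0.0002
grasp_force: 0.0
```

```bash
python3 - <<'E'
from h import *
o=get_obs();print(o["q"].round(1),o["qd"].round(1),o["ee_pos"],o["tcp_rot"])
E
```

```text
[ -4.7  -1.8   3.1  95.    3.6 179.9] [ 0.1 -0.1 -0.   0.1  0.  -0. ] [ 0.49954228 -0.02317283  0.23148032] [-1.76441973e+02  9.47253397e-02 -4.62737092e+00]
```

Scaled: 2.28 rad is 0.7257.

Call:
servo_tool:
  moves:
    - [0, 0, 0, 0.0382]
    - [0, 0, 0, 0.0764]
    - [0, 0, 0, 0.1146]
    - [0, 0, 0, 0.1528]
    - [0, 0, 0, 0.191]
    - [0, 0, 0, 0.2292]
    - [0, 0, 0, 0.2674]
    - [0, 0, 0, 0.3056]
    - [0, 0, 0, 0.3438]
    - [0, 0, 0, 0.382]
    - [0, 0, 0, 0.4202]
    - [0, 0, 0, 0.4584]
    - [0, 0, 0, 0.4966]
    - [0, 0, 0, 0.5348]
    - [0, 0, 0, 0.573]
    - [0, 0, 0, 0.6112]
    - [0, 0, 0, 0.6494]
    - [0, 0, 0, 0.6875]
    - [0, 0, 0, 0.7257]
    - [0, 0, 0, 0.7257]

```text
time: 5.23
ee_pos: [0.4995, -0.0231, 0.2315]
tcp_rot: [-176.4, 0.1, 126.3]
wrist_force: [0.5, 1.3, -0.3]
opening: 0.0002
grasp_force: 0.0
```

Scaled: 2.4 rad is 0.7639.

Call:
servo_tool:
  moves:
    - [0, 0, 0, 0.0382]
    - [0, 0, 0, 0.0764]
    - [0, 0, 0, 0.1146]
    - [0, 0, 0, 0.1528]
    - [0, 0, 0, 0.191]
    - [0, 0, 0, 0.2292]
    - [0, 0, 0, 0.2674]
    - [0, 0, 0, 0.3056]
    - [0, 0, 0, 0.3438]
    - [0, 0, 0, 0.382]
    - [0, 0, 0, 0.4202]
    - [0, 0, 0, 0.4584]
    - [0, 0, 0, 0.4966]
    - [0, 0, 0, 0.5348]
    - [0, 0, 0, 0.573]
    - [0, 0, 0, 0.6112]
    - [0, 0, 0, 0.6494]
    - [0, 0, 0, 0.6875]
    - [0, 0, 0, 0.7257]
    - [0, 0, 0, 0.7639]

```text
time: 6.9
ee_pos: [0.4995, -0.0232, 0.2315]
tcp_rot: [-176.4, 0.1, -96.4]
wrist_force: [-1.0, 0.3, 0.3]
opening: 0.0
grasp_force: 0.0
```

Scaled: 1.54 rad is 0.4902.

Call:
servo_tool:
  moves:
    - [0, 0, 0, 0.0382]
    - [0, 0, 0, 0.0764]
    - [0, 0, 0, 0.1146]
    - [0, 0, 0, 0.1528]
    - [0, 0, 0, 0.191]
    - [0, 0, 0, 0.2292]
    - [0, 0, 0, 0.2674]
    - [0, 0, 0, 0.3056]
    - [0, 0, 0, 0.3438]
    - [0, 0, 0, 0.382]
    - [0, 0, 0, 0.4202]
    - [0, 0, 0, 0.4584]
    - [0, 0, 0, 0.4902]
    - [0, 0, 0, 0.4902]

```text
time: 8.07
ee_pos: [0.4997, -0.0232, 0.2313]
tcp_rot: [-176.4, 0.1, -8.2]
wrist_force: [0.8, -0.2, 0.5]
opening: 0.0002
grasp_force: 0.0
```

```bash
python3 - <<'E'
from h import *
o=get_obs();print(o["q"].round(2),o["ee_pos"],o["tcp_rot"])
E
```

```text
[  -4.69   -1.99    2.9    94.8     3.57 -176.47] [ 0.499682   -0.02322827  0.23127581] [-1.76433296e+02  1.36125736e-01 -8.21911764e+00]
```

Scaled: -20 cm is -0.25, -16 cm is -0.2.

Call:
servo_tool:
  moves:
    - [0, -0.05, 0, 0]
    - [0, -0.1, 0, 0]
    - [0, -0.15, 0, 0]
    - [0, -0.2, 0, 0]
    - [0, -0.25, 0, 0]
    - [0, -0.25, 0, 0]
    - [0, -0.25, 0, 0]
    - [0, -0.25, 0, 0]

```text
time: 8.73
ee_pos: [0.5224, -0.0988, 0.2313]
tcp_rot: [-178.2, 0.2, -11.8]
wrist_force: [-0.1, -0.1, -0.4]
opening: 0.0
grasp_force: 0.0
```

```bash
python3 - <<'E'
from h import *
o=get_obs();print(o["q"].round(2),o["ee_pos"],o["tcp_rot"])
E
```

```text
[ -11.67    2.6     7.55   95.12    1.79 -179.9 ] [ 0.52239007 -0.0988238   0.231258  ] [-1.78207288e+02  1.66759352e-01 -1.17699036e+01]
```

Scaled: -20 cm is -0.25, -16 cm is -0.2.

Call:
servo_tool:
  moves:
    - [0, -0.05, 0, 0]
    - [0, -0.1, 0, 0]
    - [0, -0.15, 0, 0]
    - [0, -0.2, 0, 0]
    - [0, -0.25, 0, 0]
    - [0, -0.25, 0, 0]

```text
time: 9.23
ee_pos: [0.5509, -0.1518, 0.2311]
tcp_rot: [-179.9, 0.2, -15.5]
wrist_force: [0.5, 0.6, 0.1]
opening: -0.0002
grasp_force: 0.0
```

```bash
python3 - <<'E'
from h import *
o=get_obs();print(o["q"].round(2),o["ee_pos"],o["tcp_rot"])
E
```

```text
[-1.5430e+01  8.2000e+00  1.3590e+01  9.5610e+01  6.0000e-02 -1.7994e+02] [ 0.55085261 -0.15175362  0.23114208] [-179.94324637    0.22378228  -15.49091945]
```

Scaled: 34.7 cm is 0.4338, -3.3 cm is -0.0413, -0.12 rad is -0.0382.

Call:
servo_tool:
  moves:
    - [0, 0, 0, -0.0382]
    - [0, 0.0125, 0, -0.0764]
    - [0, 0.025, 0, -0.1146]
    - [0, 0.05, 0, -0.1528]
    - [-0.0063, 0.075, 0, -0.191]
    - [-0.0063, 0.1, 0, -0.2292]
    - [-0.0125, 0.125, 0, -0.2674]
    - [-0.0125, 0.15, 0, -0.3056]
    - [-0.0125, 0.175, 0, -0.3438]
    - [-0.0188, 0.2, 0, -0.382]
    - [-0.0188, 0.225, 0, -0.4202]
    - [-0.025, 0.25, 0, -0.4584]
    - [-0.025, 0.275, 0, -0.4966]
    - [-0.025, 0.3, 0, -0.5348]
    - [-0.0313, 0.325, 0, -0.573]
    - [-0.0313, 0.35, 0, -0.6112]
    - [-0.0375, 0.375, 0, -0.6494]
    - [-0.0375, 0.4, 0, -0.6875]
    - [-0.0413, 0.425, 0, -0.7257]
    - [-0.0413, 0.4338, 0, -0.7639]

```text
time: 10.9
ee_pos: [0.5168, 0.198, 0.2313]
tcp_rot: [180.0, 0.2, -153.2]
wrist_force: [0.4, -0.1, -0.7]
opening: 0.0003
grasp_force: 0.0
```

Scaled: -0.61 rad is -0.1942.

Call:
servo_tool:
  moves:
    - [0, 0, 0, -0.0382]
    - [0, 0, 0, -0.0764]
    - [0, 0, 0, -0.1146]
    - [0, 0, 0, -0.1528]
    - [0, 0, 0, -0.1942]
    - [0, 0, 0, -0.1942]

```text
time: 11.4
ee_pos: [0.5173, 0.1958, 0.2313]
tcp_rot: [-180.0, 0.2, 171.8]
wrist_force: [0.0, 1.1, -0.0]
opening: -0.0002
grasp_force: 0.0
```

Scaled: -15.9 cm is -0.1988, -7.5 cm is -0.0938.

Call:
servo_tool:
  moves:
    - [0, 0, -0.05, 0]
    - [0, 0, -0.1, 0]
    - [0, 0, -0.1375, 0]
    - [0, 0, -0.175, 0]
    - [0, 0, -0.1988, 0]
    - [0, 0, -0.1988, 0]
    - [-0.0125, 0.0013, -0.1988, 0]
    - [-0.025, 0.0025, -0.1988, 0]
    - [-0.0375, 0.005, -0.1988, 0]
    - [-0.05, 0.0063, -0.1988, 0]
    - [-0.0625, 0.0088, -0.1988, 0]
    - [-0.075, 0.01, -0.1988, 0]
    - [-0.0875, 0.0125, -0.1988, 0]
    - [-0.0938, 0.0125, -0.1988, 0]
    - [-0.0938, 0.0125, -0.1988, 0]
    - [-0.0625, 0.0088, -0.1988, 0]
    - [-0.025, 0.0025, -0.1988, 0]
    - [0, 0, -0.1988, 0]
    - [0.0125, -0.0013, -0.1988, 0]
    - [0.025, -0.0025, -0.1988, 0]

```text
time: 13.07
ee_pos: [0.5378, 0.1931, 0.0719]
tcp_rot: [-179.9, 0.1, 172.0]
wrist_force: [-1.1, 0.6, 0.4]
opening: -0.0001
grasp_force: 0.5
```

Scaled: -16 cm is -0.2, 14 cm is 0.175.

Call:
servo_tool:
  moves:
    - [0.0125, -0.0013, 0, 0]
    - [0.025, -0.0038, 0, 0]
    - [0.0375, -0.005, 0, 0]
    - [0.05, -0.0075, 0, 0]
    - [0.0625, -0.0088, 0, 0]
    - [0.0688, -0.01, 0, 0]
    - [0.0688, -0.01, 0, 0]
    - [0.0375, -0.005, 0, 0]
    - [0, 0, 0, 0]
    - [-0.025, 0, 0.0625, 0]
    - [-0.025, -0.05, 0.1125, 0]
    - [-0.025, -0.1, 0.15, 0]
    - [-0.025, -0.15, 0.175, 0]
    - [-0.025, -0.2, 0.175, 0]
    - [-0.025, -0.2, 0.175, 0]
  claw: 1

```text
time: 14.32
ee_pos: [0.517, 0.0313, 0.2148]
tcp_rot: [-180.0, 0.4, 172.1]
wrist_force: [-0.0, -0.6, 0.3]
opening: 0.0
grasp_force: 0.0
```

```bash
python3 - <<'E'
from h import *
T=np.mean([camera("top").astype(float) for _ in range(4)],0)[:,:,::-1];np.save("T1.npy",T);im=T
C=snap("scene","s1.png")
a=cv2.resize(im[190:255,220:310],(640,462),interpolation=cv2.INTER_CUBIC)
o=np.zeros((600,640,3)); o[:370]=cv2.resize(a,(640,370)); o[370:600]=cv2.resize(C[150:265,240:400],(640,460))[100:330]
cv2.imwrite("pics/d.png",np.clip(o*1.5,0,255))
E
```

```text
[ WARN:0@45.926] global loadsave.cpp:1063 imwrite_ Unsupported depth image for selected encoder is fallbacked to CV_8U.
```

View pics/d.png

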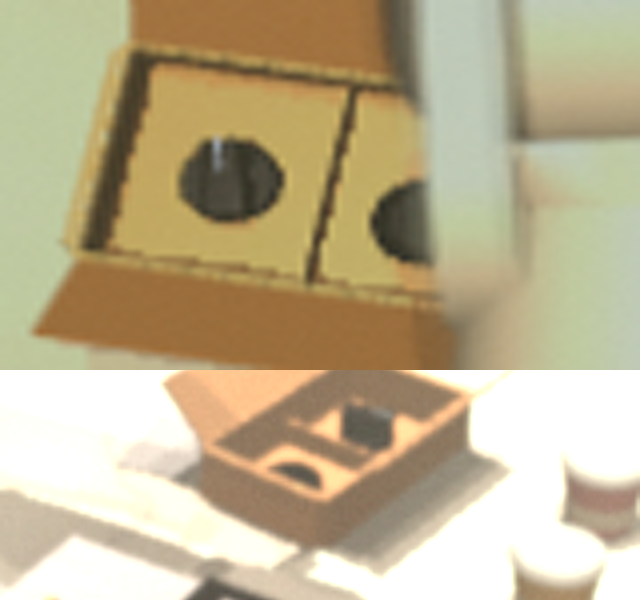

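Both flaps now fold outward past upright. The knob (about (231,180) in the top crop) is fully visible, with its pointer at (217,155). I'll measure its centre and bar direction.

```bash
python3 - <<'E'
from h import *
T=np.load("T1.npy"); u0,v0=242,211
p=T[v0:v0+22,u0:u0+22]; L=p.mean(2); np.set_printoptions(linewidth=200); print(L.astype(int))
m=cv2.resize((L<75).astype('uint8'),None,fx=1,fy=1)
up=cv2.resize(L.astype('float32'),None,fx=8,fy=8,interpolation=cv2.INTER_CUBIC)
mk=(up<75).astype('uint8')
n,lab,st,c=cv2.connectedComponentsWithStats(mk); 
i=min(range(1,n),key=lambda i:abs(st[i,4]-np.pi*(8*8)**2)+ (1e9 if st[i,4]<3000 else 0))
cs,_=cv2.findContours((lab==i).astype('uint8'),0,1); (x,y),r=cv2.minEnclosingCircle(cs[0]); e=cv2.fitEllipse(cs[0])
uv=np.array([c[i]])/8-.4375+[u0,v0]; print(st[i],"r",r/8,e,uv)
for z in(.008,.012,.02): print(z,onz("top",uv,z))
E
```

```text
[[100 101 100 100 100 100 101 101 102 101 101 102 101 101 101 102 102 102 102 102 102 102]
 [100 100 100 100 101 101 100 102 101 101 101 101 101 101 101 102 101 102 102 102 103 102]
 [100 101 100 101 100 101 101 101 106 102  91 101 101 101 102 101 102 102 102 103 103 103]
 [100 100 101 101 101 102  84  74 106  78  64  73  76  78 101 102 102 102 102 102 102 102]
 [101  99 101 101 101  89  57  41 102  50  45  34  39  45  74 101 102 102 102 102 103 102]
 [102 101 101 100 100  73  43  41  91  49  46  36  34  37  40  74 102 102 102 102 103 102]
 [101 101 101 101  83  54  39  40  77  48  46  35  32  37  42  42  79 102 102 102 102 102]
 [101 101 101  91  56  45  38  41  79  59  46  37  33  37  45  43  46 102 103 103 102 102]
 [101 101 101  81  49  44  40  41  71  54  47  38  33  42  46  45  36  75 102 103 103 103]
 [101 101 101  68  48  46  39  42  52  46  46  40  32  46  45  46  41  43 103 103 102 102]
 [101 102 101  59  45  44  38  41  44  45  46  42  33  40  46  46  41  41 102 103 104 102]
 [101 101 101  58  46  45  38  42  46  46  47  44  32  34  45  46  42  42 103 103 102 103]
 [102 10
[... 514 characters left out ...]
03 103 104 103 104 103]
 [101 101 102 102 102 101 102  94  86  82  81  83  85  97 103 103 103 103 104 103 104 104]
 [101 103 102 102 102 102 102 102 102 101 100 100 100 101 103 103 103 103 104 103 103 103]
 [101 103 102 102 101 103 102 102 102 102 103 103 104 103 103 103 103 103 103 102 103 104]
 [102 102 102 102 102 103 102 102 103 102 102 103 103 103 102 103 103 104 102 103 105 104]]
[   25    25   119   122 10986] r 7.835041522979736 ((84.58828735351562, 88.24752807617188), (114.2296142578125, 120.23007202148438), 50.673580169677734) [[252.04702576 221.42700938]]
0.008 [[0.51868723 0.24549896 0.008     ]]
0.012 [[0.51829223 0.24475597 0.012     ]]
0.02 [[0.51750223 0.24326999 0.02      ]]
```

Scaled: 21.3 cm is 0.2663, 20.5 cm is 0.2563, 0.227 rad is 0.0723.

Call:
servo_tool:
  moves:
    - [0, 0.0375, 0, 0.0318]
    - [0, 0.0875, 0, 0.0637]
    - [0.0013, 0.1375, 0, 0.0723]
    - [0.0013, 0.1875, 0, 0.0723]
    - [0.0013, 0.225, 0, 0.0723]
    - [0.0013, 0.2563, -0.025, 0.0723]
    - [0.0013, 0.2663, -0.0625, 0.0723]
    - [0.0013, 0.2663, -0.1125, 0.0723]
    - [0.0013, 0.2663, -0.1625, 0.0723]
    - [0.0013, 0.2663, -0.1875, 0.0723]
    - [0.0013, 0.2663, -0.1875, 0.0723]
  claw: 0.45
  force: 60

```text
time: 15.48
ee_pos: [0.5144, 0.2464, 0.0561]
tcp_rot: [-179.8, -0.3, -174.8]
wrist_force: [-1.3, -0.0, -0.7]
opening: 0.0466
grasp_force: 0.0
```

Call:
servo_tool:
  moves:
    - [0, 0, 0, 0]
    - [0, 0, 0, 0]
    - [0, 0, 0, 0]

```text
time: 15.73
ee_pos: [0.5192, 0.2473, 0.0647]
tcp_rot: [180.0, 0.4, -174.9]
wrist_force: [-0.9, 0.4, 0.4]
opening: 0.0465
grasp_force: 0.0
```

Scaled: -5.2 cm is -0.065, -4.7 cm is -0.0588.

Call:
servo_tool:
  moves:
    - [-0.0013, -0.0038, -0.0125, 0]
    - [-0.0013, -0.0038, -0.025, 0]
    - [-0.0013, -0.0038, -0.0375, 0]
    - [-0.0013, -0.0038, -0.05, 0]
    - [-0.0013, -0.0038, -0.0588, 0]
    - [-0.0013, -0.0038, -0.065, 0]
    - [-0.0013, -0.0038, -0.065, 0]
    - [-0.0013, -0.0038, -0.065, 0]
    - [-0.0013, -0.0038, -0.065, 0]

```text
time: 16.48
ee_pos: [0.5175, 0.2435, 0.0107]
tcp_rot: [-180.0, 0.2, -174.9]
wrist_force: [-0.3, 0.4, -0.2]
opening: 0.0469
grasp_force: 0.0
```

Call:
servo_tool:
  moves:
    - [0, 0, 0, 0]
    - [0, 0, 0, 0]
    - [0, 0, 0, 0]
    - [0, 0, 0, 0]
    - [0, 0, 0, 0]
    - [0, 0, 0, 0]
  claw: 1
  force: 60

```text
time: 16.98
ee_pos: [0.5185, 0.2441, 0.0124]
tcp_rot: [180.0, 0.4, -174.9]
wrist_force: [-0.2, 0.1, 9.0]
opening: 0.0191
grasp_force: 61.3
```

Scaled: -40 cm is -0.5, -38 cm is -0.475.

Call:
servo_tool:
  moves:
    - [0, 0, 0.0125, 0]
    - [0, 0, 0.0375, 0]
    - [0, 0, 0.075, 0]
    - [0, 0, 0.1125, 0]
    - [0, 0, 0.15, 0]
    - [0, 0, 0.175, 0]
    - [0, -0.025, 0.1875, 0]
    - [0, -0.0625, 0.1875, 0]
    - [-0.0025, -0.1, 0.1875, 0]
    - [-0.005, -0.1375, 0.1875, 0]
    - [-0.0075, -0.175, 0.1875, 0]
    - [-0.01, -0.2125, 0.1875, 0]
    - [-0.0125, -0.25, 0.1875, 0]
    - [-0.015, -0.2875, 0.1875, 0]
    - [-0.0175, -0.325, 0.1875, 0]
    - [-0.0188, -0.3625, 0.1875, 0]
    - [-0.02, -0.4, 0.1875, 0]
    - [-0.0213, -0.4375, 0.1875, 0]
    - [-0.0213, -0.475, 0.1875, 0]
    - [-0.0213, -0.5, 0.1875, 0]

```text
time: 18.65
ee_pos: [0.4999, -0.159, 0.1612]
tcp_rot: [-179.9, 0.2, -175.0]
wrist_force: [0.5, -0.0, -0.5]
opening: 0.0185
grasp_force: 59.7
```

Scaled: -2.5 cm is -0.0313, -2 cm is -0.025.

Call:
servo_tool:
  moves:
    - [0, -0.0188, -0.0125, 0]
    - [0, -0.0313, -0.025, 0]
    - [0, -0.0313, -0.025, 0]
    - [0, -0.0313, -0.025, 0]
    - [0, -0.0313, -0.025, 0]

```text
time: 19.07
ee_pos: [0.5002, -0.1808, 0.1407]
tcp_rot: [-180.0, 0.2, -174.9]
wrist_force: [0.2, 0.4, -1.1]
opening: 0.0184
grasp_force: 59.7
```

```bash
python3 - <<'E'
from h import *
o=get_obs();print(o["q"].round(1),o["ee_pos"],o["tcp_rot"],o["opening"],o["wrist_force"])
C=np.mean([camera("scene").astype(float) for _ in range(4)],0)[:,:,::-1];np.save("C2.npy",C);T=np.mean([camera("top").astype(float) for _ in range(2)],0)[:,:,::-1]
x=o["ee_pos"];print(proj("scene",[x-[0,0,.0084],[.501,-.181,.103]]),proj("top",x))
o=np.zeros((560,640,3));o[:400]=cv2.resize(C[190:265,200:320],(640,400),interpolation=cv2.INTER_CUBIC)
o[400:]=cv2.resize(T[190:250,280:520],(640,160))
cv2.imwrite("pics/e.png",np.clip(o,0,255).astype('uint8'))
E
```

```text
[-19.9   1.4  -3.7  84.7   0.1 -25. ] [ 0.50023297 -0.18083542  0.14065182] [-179.97208837    0.1999817  -174.90654004] 0.018411149101298808 [ 0.17586934  0.3959566  -1.0639773 ]
[[251.33899226 223.26537494]
 [252.298501   232.30685726]] [[384.38522511 225.91051184]]
```

View pics/e.png

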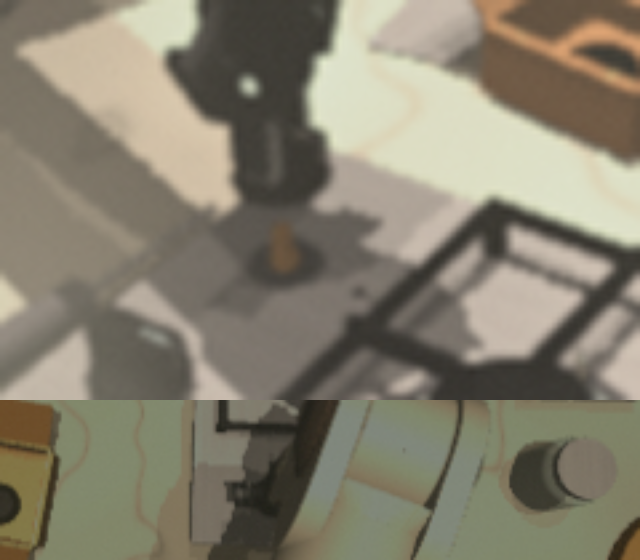

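The scene crop shows the knob upright in the fingers, with its skirt spanning columns 235–328 (about row 185), directly above the spindle tip at (283,228). I'll measure the lateral alignment.

```bash
python3 - <<'E'
from h import *
C=np.load("C2.npy").mean(2)
np.set_printoptions(linewidth=220)
print(C[218:233,238:268].astype(int))
x=np.array([.50023,-.18083,.14065])
th=np.linspace(0,2*np.pi,73)
for zz in(.0084,.0004): 
    q=proj("scene",x+np.c_[.025*np.cos(th),.025*np.sin(th),0*th-zz]);print(zz,q.min(0),q.max(0))
E
```

```text
[[190 192 193 191 168 118  72  61  62  62  63  65  76  85  77  64  59  57  57  57  58  64  82 128 175 193 198 199 198 199]
 [191 191 192 190 172 125  75  62  62  62  62  66  78  85  80  64  59  57  58  57  58  64  80 117 158 171 174 175 181 186]
 [189 191 191 192 178 141  85  62  62  62  63  64  75  85  81  65  57  58  56  57  57  61  71 105 146 163 164 165 167 170]
 [190 190 192 192 181 147  89  62  64  62  63  64  74  87  81  66  59  59  57  58  57  56  61  89 130 159 165 164 164 163]
 [190 190 190 190 174 131  80  64  67  67  65  67  77  86  80  67  58  58  57  56  58  56  60  85 128 159 165 164 164 164]
 [190 190 191 188 168 120  74  63  67  68  69  70  79  84  75  63  57  58  59  57  56  56  63  94 135 160 165 165 164 164]
 [189 189 190 188 174 132  81  61  63  64  64  68  72  74  66  58  57  57  58  56  56  57  75 111 147 161 165 165 165 165]
 [190 190 191 190 184 156 107  68  61  59  61  60  65  63  60  58  58  57  56  56  59  76 104 138 157 163 163 163 164 164]
 [189 188 189 190 189 173 134  84  63  61  61  62  59  58  60  58  59  57  58  60  77 107 139 159 164 164 164 164 16
[... 171 characters left out ...]
  73  70  68  67  69  67  71  72  74  86 113 144 160 164 162 155 146 149 160 161]
 [122 121 140 157 148 123  97  87  85  85  83  81  80  79  79  79  81  82  82  88 101 123 139 145 142 132 116 122 138 143]
 [104 112 126 125 109  94  88  86  87  85  86  84  84  85  84  84  86  87  87  91  95  99 105 108 107 103  97  99 106 109]
 [100 104 108  99  89  86  87  87  86  87  85  85  84  83  84  84  86  89  92  95  94  94  96  94  94  94  95  94  93  94]
 [ 99  95  92  88  88  86  88  86  88  87  88  86  84  82  83  83  86  93  95  95  95  96  95  95  94  95  94  94  94  93]]
0.0084 [241.69385481 217.74566373] [260.94222807 228.99092046]
0.0004 [241.4443964  215.28677578] [260.76736539 226.48298048]
```

Scaled: -3.1 cm is -0.0388, -3 cm is -0.0375.

Call:
servo_tool:
  moves:
    - [0, 0, -0.0125, 0]
    - [0, 0, -0.025, 0]
    - [0, 0, -0.0325, 0]
    - [0, 0, -0.035, 0]
    - [0, 0, -0.0375, 0]
    - [0, 0, -0.0388, 0]
    - [0, 0, -0.0388, 0]
    - [0, 0, -0.0388, 0]
    - [0, 0, -0.0388, 0]
  force: 80

```text
time: 20.12
ee_pos: [0.5004, -0.1817, 0.1097]
tcp_rot: [-179.9, 0.2, -174.9]
wrist_force: [-0.2, -0.3, -0.0]
opening: 0.0184
grasp_force: 83.6
```

Scaled: -0.3 cm is -0.0038, -0.2 cm is -0.0025.

Call:
servo_tool:
  moves:
    - [0, 0, -0.0013, 0]
    - [0, 0, -0.0025, 0]
    - [0, 0, -0.0038, 0]
    - [0, 0, -0.0038, 0]
    - [0, 0, -0.0038, 0]
    - [0, 0, -0.0038, 0]

```text
time: 20.62
ee_pos: [0.5002, -0.1817, 0.1063]
tcp_rot: [-180.0, 0.2, -174.9]
wrist_force: [0.1, -1.5, -0.8]
opening: 0.0181
grasp_force: 83.5
```

Scaled: -0.5 cm is -0.0063, -0.4 cm is -0.005.

Call:
servo_tool:
  moves:
    - [0, 0, -0.0013, 0]
    - [0, 0, -0.0025, 0]
    - [0, 0, -0.0038, 0]
    - [0, 0, -0.005, 0]
    - [0, 0, -0.0063, 0]
    - [0, 0, -0.0063, 0]
    - [0, 0, -0.0063, 0]

```text
time: 21.2
ee_pos: [0.5002, -0.1817, 0.1012]
tcp_rot: [-180.0, 0.2, -174.9]
wrist_force: [0.2, -1.0, -2.2]
opening: 0.0182
grasp_force: 83.5
```

Scaled: -0.4 cm is -0.005, -0.3 cm is -0.0038.

Call:
servo_tool:
  moves:
    - [0, 0, -0.0013, 0]
    - [0, 0, -0.0025, 0]
    - [0, 0, -0.0038, 0]
    - [0, 0, -0.005, 0]
    - [0, 0, -0.005, 0]
    - [0, 0, -0.005, 0]

```text
time: 21.7
ee_pos: [0.5002, -0.1817, 0.0972]
tcp_rot: [-180.0, 0.2, -174.9]
wrist_force: [1.6, -2.9, -1.8]
opening: 0.0184
grasp_force: 83.6
```

Scaled: -0.3 cm is -0.0038, -0.2 cm is -0.0025.

Call:
servo_tool:
  moves:
    - [0, 0, -0.0013, 0]
    - [0, 0, -0.0025, 0]
    - [0, 0, -0.0038, 0]
    - [0, 0, -0.0038, 0]
    - [0, 0, -0.0038, 0]

```text
time: 22.12
ee_pos: [0.5003, -0.1817, 0.0947]
tcp_rot: [-179.9, 0.2, -174.9]
wrist_force: [-0.9, -2.7, 4.6]
opening: 0.0183
grasp_force: 84.3
```

Scaled: -0.4 cm is -0.005, -0.3 cm is -0.0038.

Call:
servo_tool:
  moves:
    - [0, 0, -0.0013, 0]
    - [0, 0, -0.0025, 0]
    - [0, 0, -0.0038, 0]
    - [0, 0, -0.005, 0]
    - [0, 0, -0.005, 0]
    - [0, 0, -0.005, 0]

```text
time: 22.62
ee_pos: [0.5004, -0.1817, 0.0907]
tcp_rot: [-179.9, 0.2, -174.9]
wrist_force: [-2.0, -2.5, 5.9]
opening: 0.0186
grasp_force: 84.7
```

Scaled: -0.2 cm is -0.0025, -0.1 cm is -0.0013.

Call:
servo_tool:
  moves:
    - [0, 0, -0.0013, 0]
    - [0, 0, -0.0013, 0]
    - [0, 0, -0.0025, 0]
    - [0, 0, -0.0025, 0]
    - [0, 0, -0.0025, 0]
    - [0, 0, -0.0025, 0]

```text
time: 23.12
ee_pos: [0.5005, -0.1818, 0.0901]
tcp_rot: [-179.9, 0.3, -174.9]
wrist_force: [-5.3, -1.7, 15.8]
opening: 0.0185
grasp_force: 86.9
```

Call:
servo_tool:
  moves:
    - [0, 0, 0, 0]
    - [0, 0, 0, 0]
    - [0, 0, 0, 0]
    - [0, 0, 0, 0]
    - [0, 0, 0, 0]
    - [0, 0, 0, 0]
    - [0, 0, 0, 0]
    - [0, 0, 0, 0]
    - [0, 0, 0, 0]
    - [0, 0, 0, 0]

```text
time: 23.95
ee_pos: [0.5005, -0.1818, 0.0901]
tcp_rot: [-179.9, 0.3, -174.9]
wrist_force: [-5.4, -1.0, 16.3]
opening: 0.0185
grasp_force: 86.9
```

```bash
python3 - <<'E'
from h import *
C=snap("scene","s3.png"); cv2.imwrite("pics/f.png",cv2.resize(C[120:280,190:430],(780,520),interpolation=cv2.INTER_CUBIC))
E
```

```text
(no output)
```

View pics/f.png

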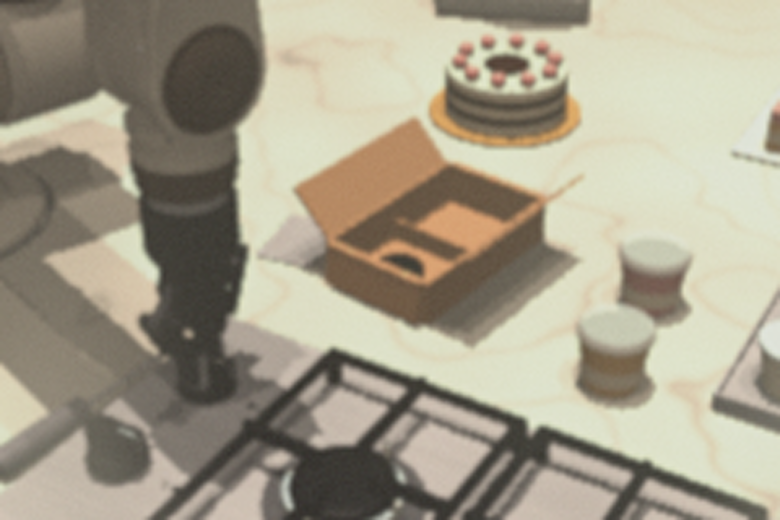

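The knob sits low on the hob plate at (205,380). The carton's flaps are both folded back, at (375,180) and edge-on at (560,190). The cap, cups and cake have not moved.

```bash
python3 -c "
from workcell import *
print(job_done())"
```

```text
the job is handed in; nothing more can be done
None
```

The job is handed in: both flaps are folded back past upright and the new knob is fully home on the D spindle, held pressed in against the stop at about 16 N; nothing else was seen to have moved, though the screwdriver and sugar jar weren't rechecked.

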